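Pack the microscope optics into their padded case

ROBOT

A 7-joint arm with a two-finger parallel gripper is mounted at the origin on the work surface. World frame = base frame: x ahead of the robot, y to its left, z up, the work surface at z = 0. Lengths are in m, angles in degrees, forces in N, time in s.
With the tool pointing down it reaches from about 0.425 to 0.875 m from the base axis. Payload 4.7 kg.
Tool frame: the origin (TCP) lies at the very end of the fingers, on their centre line; the grasp point (between the pads) lies 19 mm behind it; z points along the fingers, y is the line along which they close (so a half turn about z gives the same grasp; the last joint's range is limited). The gripper opens to 87 mm and grips with 3 to 60 N. Pads are 19 mm wide; open, the fingers measure 117 mm over their backs; the gripper's body (75 mm by 190 mm) begins 51 mm behind the grasp point.
Start: joints at [64.177, 18.392, -4.016, 83.108, 1.295, 78.541, -3.26], TCP at [0.291, -0.581, 0.223] pointing down, gripper open.
Joint ranges: [-163.93, 163.93], [-17.29, 119.83], [-79.2, 71.16], [3.27, 140.29], [-89.18, 269.18], [5.43, 117.66], [-154.24, 154.24]. Speed limits (degrees/s): [147.25, 147.25, 180, 180, 180, 180, 180].

INTERFACE

Orientations are given as [roll, pitch, yaw] about the fixed x, y, z axes, in that order (R = Rz(yaw) Ry(pitch) Rx(roll)).
In Python, from cell import get_obs, eyes, env gives the robot as it stands.
- The arm moves only by the tool servo_tool, never from a script. Its argument "series" is a list that holds one entry, the list of rows, each a list of 7 numbers: the shift along the tool's x, y, z in units of 300 mm (1.0 is 300 mm), then the turn, a rotation vector about the tool's x, y, z in units of pi rad (1.0 is pi rad), then the opening, from 0 (shut) to 1 (fully open). In form: [[[tx, ty, tz, wx, wy, wz, gripper], ...]]. A call has 1 to 12 rows; each row is the pose to reach, as a shift and turn from the pose commanded when the call began, along the tool's axes at that moment, turning the shorter way round; what a row does not reach only later rows make up. A row lasts 1/12 s, in which the tool goes at most 41.7 mm and 7.16 degrees, less where a joint would pass 70% of its speed; a pose out of reach is approached as far as the arm can. A call with a number of a shift or a turn outside -1 to 1 is refused whole. A call with a gripper value outside its range is refused whole. The fingers move at their own pace and stop on an object; "grip_force" is the grip in N (left out, the last holds). Time passes only in rows, so rows that repeat a pose let the fingers close. It gives the time, the measured TCP pose, the force, the opening and the grip force at its end, in the units of the state.
- get_obs(): the state, without advancing time (a new reading comes with each control period).
- eyes.read_camera(name): name is "side" or "top"; returns a dict with "frame" (420x560x3 uint8, red, green, blue), "depth" (420x560 float32, m along the optical axis (not along the pixel's ray), 0 where there is no reading), "fx", "fy", "cx", "cy" (pixels), "distortion" ([k1, k2, p1, p2, k3] as OpenCV has them; the pictures are not rectified), "origin" and "rotation" of the camera in the world. Camera axes: x right, y down, z forward; pixel columns grow to the right and rows downward; lengths in m; the calibration is good to about 2 mm. A picture is of the moment at which its call begins.
- env.sign_off(): hands the job in; it is judged then, once.
The state is a dict: "time_s": time; "qpos": joint angles; "joint_velocities": joint speeds; "effort": joint torques, N m; "tool_pos": TCP position; "tool_rot": TCP orientation; "force": force on the tool from outside, world axes, zero at the start; "wrist_torque": the same for the moment, N m; "grip_width": finger opening in m; "grasp_force": force on a finger pad.
Only numpy, scipy, OpenCV 4.12 (cv2) and the standard library are available. Lean on these libraries where they do the work, as an engineer would, in place of code of your own. Each camera call takes 0.05 s, during which the arm holds its last target. There are 200 camera calls.

TASK

Put the three loose microscope optics away in the padded case: press the objective, the eyepiece and the condenser each into the foam cutout of its own width, upright as they stand now, fully home on the cutout's floor, and let go. Leave the balance weight, the capped jar, the beaker and the sample cup standing where they are; they do not belong in the case.

Things in the scene. Friction and masses are not known exactly. Their poses are not given: they have to be found in the camera images.
- objective_mid (a point): loose microscope objective, about 0.11 kg, upright: a slender bright steel cylinder of 24 mm diameter and 66 mm height with a thin black band; the top 16 mm taper to a nose of 14 mm with a small lens. This point: its centre, 33 mm above its foot; z is its upright axis. Belongs in the narrow cutout. Hold it 24 to 48 mm above its foot; the lowest 15 mm go into the foam.
- eyepiece_mid (a point): loose microscope eyepiece, about 0.10 kg, upright: a steel barrel of 36 mm diameter and 24 mm height below, a wider black head of 42 mm diameter above, flat top with a lens, 64 mm high in all. This point: its centre, 32 mm above its foot; z is its upright axis. Belongs in the middle-sized cutout. Hold it by the head (28 to 60 mm above its foot); the lowest 15 mm go into the foam.
- condenser_mid (a point): loose microscope condenser, about 0.18 kg, upright: an aluminium foot of 50 mm diameter and 20 mm height, a black knurled ring of 52 mm diameter from 20 to 28 mm, above it a narrower aluminium lens housing of 34 mm diameter up to 60 mm. This point: its centre, 30 mm above its foot; z is its upright axis. Belongs in the wide cutout. Hold it by the lens housing only (28 to 58 mm above its foot).
- narrow_cutout_floor (a point): narrowest round cutout, 24 mm wide, 15 mm deep, for the objective, in a fixed dark grey foam block 94 mm square. Point: centre of its floor, 11 mm above the table; the foam's top is 15 mm higher. z up, x and y along the block's sides. The three blocks lie in a row along y, 95 mm apart, in changing order, in one open aluminium case 108 x 300 mm, rim 30 mm above the table.
- middle_cutout_floor (a point): middle-sized round cutout, 36 mm wide, 15 mm deep, for the eyepiece, in a fixed dark grey foam block 94 mm square. Point: centre of its floor, 11 mm above the table; the foam's top is 15 mm higher. z up, x and y along the block's sides. All foam is springy: the sloped mouth leads in a thing up to 5 mm off centre, the walls grip it by 1.5 mm; push straight down with about 3 to 12 N.
- wide_cutout_floor (a point): widest round cutout, 50 mm wide, 15 mm deep, for the condenser, in a fixed dark grey foam block 94 mm square. Point: centre of its floor, 11 mm above the table; the foam's top is 15 mm higher. z up, x and y along the block's sides. The case's lid lies folded back flat on the table along the case's far long side, 27 mm high. Foam as at the middle-sized cutout.
- weight_mid (a point): look-alike, to be left alone: a steel balance weight, 28 mm diameter, 54 mm high with a narrow neck and a small round knob on top, loose. This point: its centre, 27 mm above its foot; z is its upright axis.
- jar_mid (a point): look-alike, to be left alone: a small closed amber glass jar with a black screw cap, 38 mm diameter, 55 mm high, loose. This point: its centre, 27 mm above its foot; z is its upright axis.
- beaker: bystander: an open glass beaker, 68 mm diameter at the rim, 85 mm high, loose. Origin: centre of its underside; z is its upright axis.
- cup: bystander: a small open clear sample cup, 42 mm diameter at the rim, 40 mm high, loose. Origin: centre of its underside; z is its upright axis.
There are look-alikes about, which are no part of the job. Leave any red or yellow look-alike of the part that bears eyepiece_mid alone. What is shaped like the part that bears condenser_mid but green or red is not meant.

How it is judged (in metres and radians):
At the end, for the whole second after the job is handed in: Objective in the narrow, eyepiece in the middle-sized, condenser in the wide cutout: each upright within 7 degrees, within 8 mm of its centre, foot within 4 mm of its floor. Weight, jar, beaker and cup stand within 30 mm of their start, tilted under 11 degrees (z of objective_mid in the frame of narrow_cutout_floor between 0.023 and 0.037 m and horizontal distance between objective_mid and narrow_cutout_floor below 0.008 m and angle between each of objective_mid, eyepiece_mid, condenser_mid's own z axis and vertical below 0.12 rad and z of eyepiece_mid in the frame of middle_cutout_floor between 0.022 and 0.036 m and horizontal distance between eyepiece_mid and middle_cutout_floor below 0.008 m and z of condenser_mid in the frame of wide_cutout_floor between 0.02 and 0.034 m and horizontal distance between condenser_mid and wide_cutout_floor below 0.008 m and distance of each of weight_mid, jar_mid, beaker, cup from where it was at the start of the episode below 0.03 m and angle between each of weight_mid, jar_mid, beaker, cup's own z axis and vertical below 0.2 rad); the robot touches nothing.
It fails at once if the balance weight is moved more than 30 mm or tipped over (distance of weight_mid from where it was at the start of the episode above 0.03 m or angle between weight_mid's own z axis and vertical above 0.5 rad).
It fails at once if the jar is moved more than 30 mm or tipped over (distance of jar_mid from where it was at the start of the episode above 0.03 m or angle between jar_mid's own z axis and vertical above 0.5 rad).
It fails at once if the beaker is moved more than 30 mm or tipped over (distance of beaker from where it was at the start of the episode above 0.03 m or angle between beaker's own z axis and vertical above 0.5 rad).
It fails at once if the sample cup is moved more than 30 mm or tipped over (distance of cup from where it was at the start of the episode above 0.03 m or angle between cup's own z axis and vertical above 0.5 rad).
It also fails if it takes over 88 s, if anything falls off the work surface, if the arm or the gripper's body presses on something with over 40 N, if the wrist force passes 120 N, or if a joint passes its speed limit or range.

## Working session

There is one attempt and no reset: what is moved stays moved. The work goes in short steps, Python scripts to look and compute and a tool call to move; the robot and the scene stay as the last step left them, time stands still between calls to the robot, and variables do not carry over. Pictures are saved under pics/ and viewed, at most 14 in all, crops included, and the job is handed in when it is done.

Besides the shell and the picture viewer there is one more tool, called after ">>>" as name(argument=value, ...), one argument or row to a line, values as JSON. servo_tool: Moves the arm, as the interface text tells. Shifts and turns lie within -1 to 1; 1 stands for 300 mm of shift or pi rad of turn. Its arguments: {"type":"object","properties":{"series":{"type":"array"},"grip_force":{"type":"number"}},"required":["series"]}

```bash
mkdir -p pics; ls; python3 - <<'E'
from cell import get_obs, eyes, env
import cv2,numpy as np
print(get_obs())
for n in ("side","top"):
    d=eyes.read_camera(n); cv2.imwrite(f"pics/{n}0.png",d["frame"][:,:,::-1]); np.savez(f"{n}0.npz",**d)
    print({k:v for k,v in d.items() if k not in("frame","depth")})
E
```

```text
pics
{'time_s': 0.0, 'qpos': array([64.17642649, 18.44023969, -4.01589034, 83.17426287,  1.29625735,
       78.53995877, -3.26172335]), 'joint_velocities': array([-0.05204059, -0.0572039 ,  0.00215596, -0.01283879,  0.11203352,
        0.09754437, -0.02025966]), 'effort': array([ 7.56492573e-04, -4.91282737e+01, -4.03596517e-01, -3.12526882e+01,
       -6.42141444e-02,  4.38247737e-02,  1.70065991e-04]), 'tool_pos': array([ 0.29106948, -0.58057846,  0.22145379]), 'tool_rot': array([-1.79890852e+02,  6.78565470e-03,  2.66321837e+01]), 'force': array([ 0.10977903,  0.78216232, -0.31831136]), 'wrist_torque': array([0.0236729 , 0.02936192, 0.03520646]), 'grasp_force': 0.0, 'grip_width': 0.08711530738332855}
{'fx': 417.10851280160296, 'fy': 417.10851280160296, 'cx': 283.3442421952691, 'cy': 205.31129666642124, 'distortion': array([0.0072736, 0.       , 0.       , 0.       , 0.       ]), 'origin': array([ 0.02934602, -0.5092687 ,  0.65641409]), 'rotation': array([-131.06107291,   -1.1100493 ,  -40.99143377])}
{'fx': 465.14617430983276, 'fy': 465.14617430983276, 'cx': 284.79822585870926, 'cy': 214.31236801694027, 'distortion': array([0.02279995, 0.        , 0.        , 0.        , 0.        ]), 'origin': array([0.31924947, 0.00184741, 1.0290735 ]), 'rotation': array([-170.7287445 ,    0.24494949,  -91.21582406])}
```

View pics/side0.png

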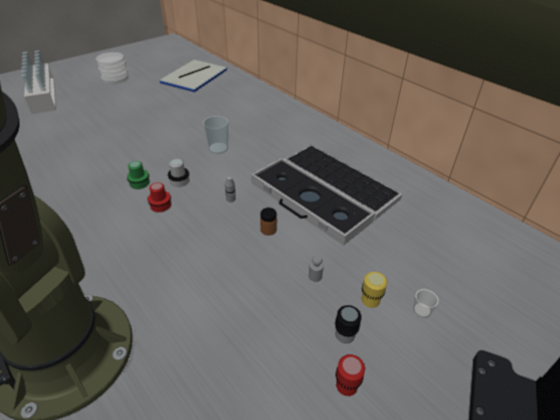

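View pics/top0.png

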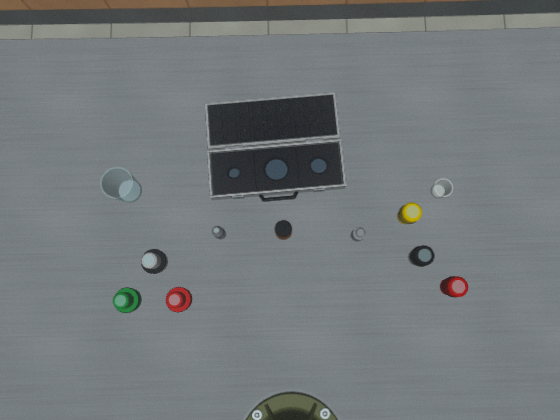

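The side view shows green, red and plain condensers at (138,176), (159,197) and (178,173). The eyepieces are yellow (374,288), black (348,322) and red (350,374). The slender steel items at (230,188) and (316,268) are the objective and the weight, still to be told apart. The top view shows cutouts at (234,173), (276,169) and (319,166). Next I'll make an enlarged crop and measure from depth.

```bash
cat > h.py <<'E'
import numpy as np,cv2
from scipy.spatial.transform import Rotation as R
def world(d):
    h,w=d["depth"].shape
    u,v=np.meshgrid(np.arange(w),np.arange(h))
    K=np.array([[d["fx"],0,d["cx"]],[0,d["fy"],d["cy"]],[0,0,1.]])
    n=cv2.undistortPoints(np.stack([u,v],-1).reshape(-1,1,2).astype(float),K,d["distortion"]).reshape(h,w,2)
    z=d["depth"].astype(float)
    P=np.dstack([n*z[...,None],z])@R.from_euler("xyz",d["rotation"],degrees=True).as_matrix().T+d["origin"]
    P[z==0]=np.nan
    return P
E
python3 - <<'E'
import numpy as np,cv2
from h import world
S=dict(np.load("side0.npz"));T=dict(np.load("top0.npz"))
f=S["frame"][:,:,::-1]
c=[cv2.resize(f[y-40:y+40,x-40:x+40],(390,280) if 0 else (300,300),interpolation=cv2.INTER_CUBIC) for x,y in((230,188),(316,268),(178,173),(348,322))]
cv2.imwrite("pics/crop.png",np.vstack([np.hstack(c[:2]),np.hstack(c[2:])]))
P=world(S);Q=world(T)
print("table z",[np.nanmedian(p[a]) for p,a in((P[...,2],np.s_[300:330,200:230]),(Q[...,2],np.s_[330:350,250:290]))])
# top clusters
for nm,W in(("top",Q),("side",P)):
    m=((W[...,2]>.012)&(W[...,0]>.2)&(W[...,0]<.85)&(W[...,2]<.12)).astype(np.uint8)
    n,l,st,ce=cv2.connectedComponentsWithStats(m)
    for i in range(1,n):
        if st[i,4]<25: continue
        w=W[l==i]; hi=w[w[:,2]>w[:,2].max()-.008]
        print(nm,ce[i].round(),st[i,4],"min",w.min(0).round(3),"max",w.max(0).round(3),"topmid",((hi.min(0)+hi.max(0))/2).round(4))
E
```

```text
table z [np.float64(0.0008021341267245852), np.float64(0.0004124153025211186)]
top [273. 146.] 12507 min [ 0.516 -0.132  0.012] max [0.764 0.18  0.036] topmid [0.6367 0.0208 0.0317]
top [119. 184.] 881 min [0.515 0.318 0.012] max [0.582 0.383 0.089] topmid [0.5486 0.3505 0.0846]
top [443. 188.] 230 min [ 0.513 -0.362  0.012] max [ 0.553 -0.321  0.043] topmid [ 0.533  -0.3415  0.039 ]
top [410. 213.] 416 min [ 0.456 -0.286  0.012] max [ 0.498 -0.242  0.071] topmid [ 0.4761 -0.2636  0.0666]
top [283. 229.] 266 min [ 0.43  -0.01   0.014] max [0.467 0.027 0.061] topmid [0.4491 0.0081 0.0573]
top [218. 232.] 132 min [0.434 0.135 0.015] max [0.457 0.158 0.071] topmid [0.4462 0.147  0.0669]
top [358. 234.] 152 min [ 0.423 -0.169  0.013] max [ 0.45  -0.14   0.059] topmid [ 0.4373 -0.1552  0.0547]
top [422. 256.] 405 min [ 0.364 -0.305  0.013] max [ 0.406 -0.263  0.071] topmid [ 0.3846 -0.2842  0.0665]
top [153. 261.] 503 min [0.362 0.261 0.012] max [0.414 0.313 0.065] topmid [0.3886 0.2875 0.0609]
top [455. 286.] 447 min [ 0.301 -0.368  0.014] max [ 0.342 -0.326  0.07 ] topmid [ 0.321  -0.34
[... 1141 characters left out ...]
012] max [0.334 0.257 0.064] topmid [0.3076 0.2315 0.0601]
side [268. 220.] 388 min [ 0.431 -0.012  0.013] max [0.468 0.024 0.058] topmid [0.4508 0.0066 0.0544]
side [316. 268.] 271 min [ 0.424 -0.168  0.012] max [ 0.452 -0.143  0.057] topmid [ 0.4373 -0.1545  0.0529]
side [373. 288.] 669 min [ 0.456 -0.285  0.012] max [ 0.499 -0.243  0.069] topmid [ 0.4786 -0.2644  0.0653]
side [425. 301.] 478 min [ 0.512 -0.36   0.012] max [ 0.555 -0.32   0.043] topmid [ 0.5334 -0.34    0.0395]
side [347. 322.] 759 min [ 0.365 -0.304  0.012] max [ 0.406 -0.262  0.068] topmid [ 0.3858 -0.2825  0.064 ]
side [350. 373.] 922 min [ 0.3   -0.368  0.012] max [ 0.343 -0.326  0.068] topmid [ 0.3215 -0.3461  0.0645]
```

View pics/crop.png

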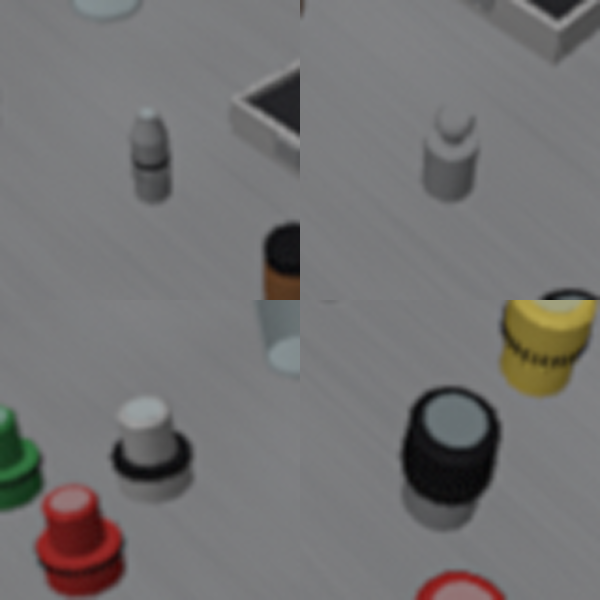

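Objective: the taller steel thing at side (230,188), which has a black band and a tapered nose. The one at (316,268) has a knob, so it is the weight. Eyepiece: the black one at (348,322), not the yellow or red ones. Condenser: the aluminium one with a black ring at (178,173), not the green or red ones. Next, the cutouts.

```bash
python3 - <<'E'
import numpy as np,cv2
from h import world
for nm,cs in(("top",((234,173),(276,169),(319,166))),("side",((282,177),(310,196),(341,215)))):
    d=dict(np.load(nm+"0.npz")); W=world(d)
    f=d["frame"].astype(float); blue=f[...,2]-f[...,0]
    for x,y in cs:
        m=(blue>15).astype(np.uint8); n,l,st,ce=cv2.connectedComponentsWithStats(m)
        i=l[y,x]; w=W[l==i]
        print(nm,x,y,"blue",blue[y,x],st[i],"mid",((np.nanmin(w,0)+np.nanmax(w,0))/2).round(4),"med",np.nanmedian(w,0).round(4),"ext",(np.nanmax(w,0)-np.nanmin(w,0)).round(4))
        # depth: region below foam top
        m=((W[...,2]<.021)&(W[...,0]>.53)&(W[...,0]<.63)&(W[...,1]<.16)&(W[...,1]>-.11)).astype(np.uint8)
        n,l,st,ce=cv2.connectedComponentsWithStats(m); i=l[y,x]
        if i: w=W[l==i]; print("   depth",st[i,4],"mid",((w.min(0)+w.max(0))/2).round(4),"mean",w.mean(0).round(4),"ext",np.ptp(w,0).round(4))
    m=(W[...,2]>.012)&(W[...,0]<.66)&(W[...,0]>.5)&(abs(W[...,1]-.02)<.17)
    pts=W[m&(W[...,2]>.026)&(W[...,0]<.615)][:,:2].astype(np.float32); print(nm,"rect",cv2.minAreaRect(pts))
E
```

```text
top 234 173 blue 26.0 [229 169  11   9  75] mid [0.5822 0.1141 0.0176] med [0.582  0.1149 0.0119] ext [0.0201 0.0242 0.0215]
   depth 94 mid [0.5821 0.1161 0.0139] mean [0.5833 0.1165 0.0129] ext [0.0231 0.0267 0.0141]
top 276 169 blue 29.0 [265 159  23  21 359] mid [0.5887 0.0203 0.0161] med [0.5888 0.0202 0.0121] ext [0.0508 0.0496 0.0197]
   depth 378 mid [0.5899 0.0222 0.0135] mean [0.5897 0.0213 0.0123] ext [0.0482 0.0493 0.0146]
top 319 166 blue 26.0 [311 159  16  14 176] mid [ 0.5951 -0.075   0.0148] med [ 0.5947 -0.0747  0.0121] ext [0.0319 0.0331 0.0191]
   depth 192 mid [ 0.5958 -0.0745  0.0129] mean [ 0.5964 -0.0747  0.0125] ext [0.0334 0.0321 0.0153]
top rect ((0.5689231753349304, 0.019557684659957886), (0.30242037773132324, 0.0920114517211914), 89.99742889404297)
side 282 177 blue 12.0 [     0      0    560    420 234712] mid [0.6782 0.924  0.1022] med [ 0.4221 -0.0586  0.0012] ext [1.571  2.9419 1.0414]
   depth 37 mid [0.5869 0.1206 0.015 ] mean [0.5898 0.1225 0.0152] ext [0.0206 0.0171 0.0117]
side 310 196 blue 20.0 [300 192  20   9 138] mid [0.5948 0.0269 0.0118] med [0.5944 0.0264 0.0121] ext [0.0402 0.0408 0.006 ]
   depth 206 mid [0.5947 0.0258 0.0148] mean [0.597  0.0279 0.0134] ext [0.0416 0.0431 0.012 ]
side 341 215 blue 21.0 [334 213  14   7  73] mid [ 0.6004 -0.0687  0.0125] med [ 0.6003 -0.0704  0.0126] ext [0.0257 0.0287 0.0057]
   depth 126 mid [ 0.6014 -0.0703  0.0152] mean [ 0.6029 -0.0687  0.014 ] ext [0.0277 0.0318 0.0112]
side rect ((0.5696923732757568, 0.02058406174182892), (0.090658999979496, 0.3067794740200043), 0.10144076496362686)
```

>>> servo_tool(
  series=[
    [[0.725, -0.746, 0.3, 0, 0, 0, 1], [0.725, -0.746, 0.3, 0, 0, 0, 1], [0.725, -0.746, 0.3, 0, 0, 0, 1], [0.725, -0.746, 0.3, 0, 0, 0, 1], [0.725, -0.746, 0.3, 0, 0, 0, 1], [0.725, -0.746, 0.3, 0, 0, 0, 1], [0.725, -0.746, 0.3, 0, 0, 0, 1], [0.725, -0.746, 0.3, 0, 0, 0, 1], [0.725, -0.746, 0.3, 0, 0, 0, 1], [0.725, -0.746, 0.3, 0, 0, 0, 1], [0.725, -0.746, 0.3, 0, 0, 0, 1], [0.725, -0.746, 0.3, 0, 0, 0, 1]],
  ],
  grip_force=15,
)

```text
time_s: 1.1
tool_pos: [0.3851, -0.285, 0.1328]
tool_rot: [180.0, 0.0, 26.5]
force: [0.1, -0.3, -1.1]
grip_width: 0.0868
grasp_force: 0.0
```

```bash
cat >> h.py <<'E'
def go(x,y,z,yaw=26.63):
    "units of shift from the measured TCP to a world target"
    from cell import get_obs
    o=get_obs(); d=np.array([x,y,z])-o["tool_pos"]
    t=R.from_euler("xyz",[180,0,yaw],degrees=True).inv().apply(d)/.3
    print("t",round(o["time_s"],2),"pos",o["tool_pos"].round(4),"rot",o["tool_rot"].round(2),"F",o["force"].round(1),"grip",round(o["grip_width"],4),round(float(o["grasp_force"]),1),"q",o["qpos"].round(0),"\n shift",t.round(4))
E
python3 -c "
from h import go;go(.385,-.2835,.027)"
```

```text
t 1.1 pos [ 0.3851 -0.285   0.1328] rot [179.95   0.    26.5 ] F [ 0.1 -0.3 -1.1] grip 0.0868 0.0 q [ 49.   2. -16. 113.   1.  65. -31.] 
 shift [ 0.0021 -0.0047  0.3528]
```

>>> servo_tool(
  series=[
    [[0.002, -0.005, 0.12, 0, 0, 0, 1], [0.002, -0.005, 0.24, 0, 0, 0, 1], [0.002, -0.005, 0.352, 0, 0, 0, 1], [0.002, -0.005, 0.352, 0, 0, 0, 1], [0.002, -0.005, 0.352, 0, 0, 0, 1], [0.002, -0.005, 0.352, 0, 0, 0, 0], [0.002, -0.005, 0.352, 0, 0, 0, 0], [0.002, -0.005, 0.352, 0, 0, 0, 0], [0.002, -0.005, 0.352, 0, 0, 0, 0], [0.002, -0.005, 0.352, 0, 0, 0, 0], [0.002, -0.005, 0.352, 0, 0, 0, 0], [0.002, -0.005, 0.352, 0, 0, 0, 0]],
  ],
  grip_force=30,
)

```text
time_s: 2.1
tool_pos: [0.3854, -0.282, 0.0273]
tool_rot: [180.0, -0.0, 26.6]
force: [-0.3, 0.0, 0.7]
grip_width: 0.0486
grasp_force: 0.0
```

```bash
python3 -c "
from h import go;go(.385,-.2835,.12)"
```

```text
t 2.1 pos [ 0.3854 -0.282   0.0273] rot [ 1.7996e+02 -1.0000e-02  2.6640e+01] F [-0.3  0.   0.7] grip 0.0486 0.0 q [ 48.  10. -16. 119.   3.  52. -33.] 
 shift [-0.0035  0.0037 -0.3091]
```

Still closing, so I wait a few more rows and then lift.

>>> servo_tool(
  series=[
    [[0, 0, 0, 0, 0, 0, 0], [0, 0, 0, 0, 0, 0, 0], [0, 0, 0, 0, 0, 0, 0], [0, 0, 0, 0, 0, 0, 0], [0, 0, 0, 0, 0, 0, 0], [0, 0, -0.1, 0, 0, 0, 0], [0, 0, -0.2, 0, 0, 0, 0], [0, 0, -0.3, 0, 0, 0, 0], [0, 0, -0.3, 0, 0, 0, 0], [0, 0, -0.3, 0, 0, 0, 0]],
  ],
  grip_force=30,
)

```text
time_s: 2.93
tool_pos: [0.3861, -0.2824, 0.1183]
tool_rot: [179.8, -0.1, 26.6]
force: [0.2, -0.1, -1.0]
grip_width: 0.041
grasp_force: 30.0
```

```bash
python3 -c "
from h import go;go(.5962,-.075,.12)"
```

```text
t 2.93 pos [ 0.3861 -0.2824  0.1183] rot [ 1.7984e+02 -6.0000e-02  2.6630e+01] F [ 0.2 -0.1 -1. ] grip 0.041 30.0 q [ 49.   3. -16. 114.   1.  63. -31.] 
 shift [ 0.9359 -0.3042 -0.0057]
```

>>> servo_tool(
  series=[
    [[0.936, -0.304, 0, 0, 0, 0, 0], [0.936, -0.304, 0, 0, 0, 0, 0], [0.936, -0.304, 0, 0, 0, 0, 0], [0.936, -0.304, 0, 0, 0, 0, 0], [0.936, -0.304, 0, 0, 0, 0, 0], [0.936, -0.304, 0, 0, 0, 0, 0], [0.936, -0.304, 0, 0, 0, 0, 0], [0.936, -0.304, 0, 0, 0, 0, 0], [0.936, -0.304, 0, 0, 0, 0, 0], [0.936, -0.304, 0, 0, 0, 0, 0], [0.936, -0.304, 0, 0, 0, 0, 0]],
  ],
)

```text
time_s: 3.85
tool_pos: [0.5937, -0.0764, 0.1155]
tool_rot: [-180.0, 0.2, 26.5]
force: [-0.3, -0.9, -1.5]
grip_width: 0.0411
grasp_force: 30.0
```

```bash
python3 - <<'E'
from h import *
from cell import eyes
go(.5962,-.075,.07)
d=eyes.read_camera("side"); cv2.imwrite("pics/s1.png",cv2.resize(d["frame"][100:260,220:420,::-1],(800,640))[:600])
W=world(d)
m=(W[...,2]>.075)&(W[...,2]<.165)&(abs(W[...,0]-.596)<.04)&(abs(W[...,1]+.075)<.04)
f=d["frame"].astype(int); w=W[m]
for z in(.095,.105,.115,.125,.135,.145,.152):
    s=w[abs(w[:,2]-z)<.004]
    if len(s): print(z,len(s),s.min(0).round(4),s.max(0).round(4))
E
```

```text
t 3.85 pos [ 0.5937 -0.0764  0.1155] rot [-179.96    0.18   26.51] F [-0.3 -0.9 -1.5] grip 0.0411 30.0 q [ 28.  19. -27.  97.   9.  66. -66.] 
 shift [ 0.0095 -0.0003  0.1516]
0.095 50 [ 0.5768 -0.0939  0.0912] [ 0.6064 -0.0676  0.099 ]
0.105 48 [ 0.5753 -0.0939  0.101 ] [ 0.6007 -0.0621  0.1088]
0.115 49 [ 0.5717 -0.1072  0.111 ] [ 0.6037 -0.0548  0.1189]
0.125 89 [ 0.5719 -0.1075  0.121 ] [ 0.6172 -0.0537  0.129 ]
0.135 93 [ 0.5712 -0.1077  0.131 ] [ 0.6108 -0.0544  0.1389]
0.145 93 [ 0.571  -0.1094  0.1413] [ 0.5996 -0.0524  0.1489]
0.152 233 [ 0.5712 -0.1104  0.1482] [ 0.6131 -0.0504  0.156 ]
```

View pics/s1.png

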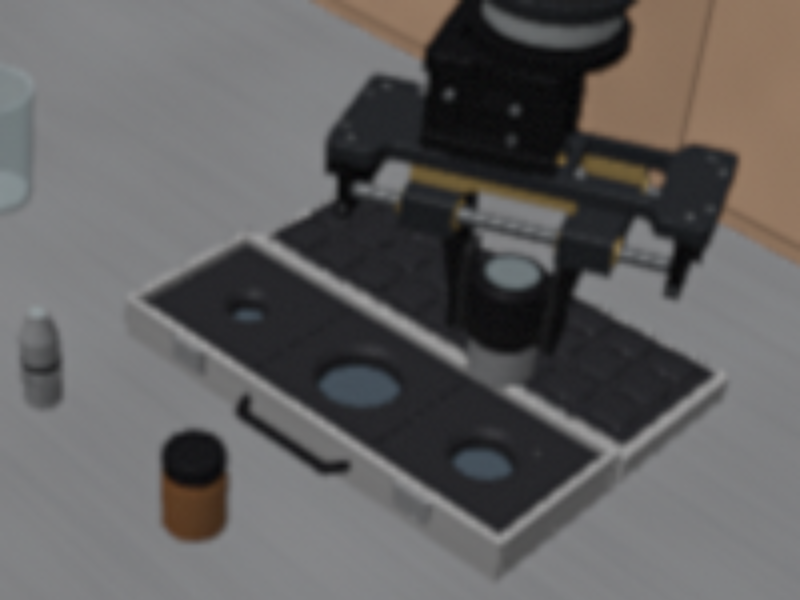

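>>> servo_tool(
  series=[
    [[0.005, 0, 0.08, 0, 0, 0, 0], [0.005, 0, 0.14, 0, 0, 0, 0], [0.005, 0, 0.17, 0, 0, 0, 0], [0.005, 0, 0.19, 0, 0, 0, 0], [0.005, 0, 0.21, 0, 0, 0, 0], [0.005, 0, 0.22, 0, 0, 0, 0], [0.005, 0, 0.23, 0, 0, 0, 0], [0.005, 0, 0.24, 0, 0, 0, 0], [0.005, 0, 0.25, 0, 0, 0, 0], [0.005, 0, 0.257, 0, 0, 0, 0], [0.005, 0, 0.257, 0, 0, 0, 0]],
  ],
)

```text
time_s: 4.82
tool_pos: [0.5973, -0.0739, 0.0411]
tool_rot: [179.9, -0.0, 26.6]
force: [-1.8, -0.4, 5.6]
grip_width: 0.0411
grasp_force: 30.0
```

```bash
python3 -c "
from h import go;go(.595,-.0757,.038)"
```

```text
t 4.82 pos [ 0.5973 -0.0739  0.0411] rot [ 1.7994e+02 -2.0000e-02  2.6640e+01] F [-1.8 -0.4  5.6] grip 0.0411 30.0 q [ 26.  24. -26. 101.  12.  59. -68.] 
 shift [-0.0094  0.0018  0.0103]
```

>>> servo_tool(
  series=[
    [[-0.006, 0, 0.006, 0, 0, 0, 0], [-0.006, 0, 0.012, 0, 0, 0, 0], [-0.006, 0, 0.015, 0, 0, 0, 0], [-0.006, 0, 0.015, 0, 0, 0, 0], [-0.006, 0, 0.015, 0, 0, 0, 0]],
  ],
)

```text
time_s: 5.23
tool_pos: [0.596, -0.0745, 0.0381]
tool_rot: [179.9, -0.0, 26.6]
force: [-5.5, -0.1, 15.6]
grip_width: 0.0412
grasp_force: 30.0
```

```bash
python3 -c "
from h import go;go(.595,-.0757,.038)"
```

```text
t 5.23 pos [ 0.596  -0.0745  0.0381] rot [ 1.7992e+02 -4.0000e-02  2.6630e+01] F [-5.5 -0.1 15.6] grip 0.0412 30.0 q [ 26.  24. -26. 101.  12.  58. -68.] 
 shift [-0.0046  0.002   0.0003]
```

>>> servo_tool(
  series=[
    [[0, 0, 0, 0, 0, 0, 0.8], [0, 0, 0, 0, 0, 0, 0.8], [0, 0, 0, 0, 0, 0, 0.8], [0, 0, 0, 0, 0, 0, 0.8], [0, 0, 0, 0, 0, 0, 0.8], [0, 0, -0.1, 0, 0, 0, 0.8], [0, 0, -0.2, 0, 0, 0, 0.8], [0, 0, -0.3, 0, 0, 0, 0.8], [0, 0, -0.35, 0, 0, 0, 0.8], [0, 0, -0.35, 0, 0, 0, 0.8]],
  ],
)

```text
time_s: 6.07
tool_pos: [0.598, -0.0747, 0.1448]
tool_rot: [179.7, -0.4, 26.6]
force: [1.2, 0.4, -0.2]
grip_width: 0.0699
grasp_force: 0.0
```

```bash
python3 - <<'E'
from h import *
from cell import eyes
go(.4465,.1455,.15)
d=eyes.read_camera("side"); W=world(d)
cv2.imwrite("pics/s2.png",cv2.resize(d["frame"][120:270,260:410,::-1],(600,600)))
m=(W[...,2]>.032)&(W[...,2]<.09)&(abs(W[...,0]-.596)<.04)&(abs(W[...,1]+.075)<.04); w=W[m]
print("top z",np.percentile(w[:,2],[90,99])); h=w[w[:,2]>w[:,2].max()-.006]; print(((h.min(0)+h.max(0))/2).round(4),np.ptp(h,0))
E
```

```text
t 6.07 pos [ 0.598  -0.0747  0.1448] rot [179.74  -0.35  26.63] F [ 1.2  0.4 -0.2] grip 0.0699 0.0 q [ 28.  17. -28.  95.   9.  69. -65.] 
 shift [-0.1225 -0.8825 -0.0175]
top z [0.07641136 0.07748741]
[ 0.5951 -0.0746  0.075 ] [0.03848707 0.04017813 0.00593523]
```

View pics/s2.png

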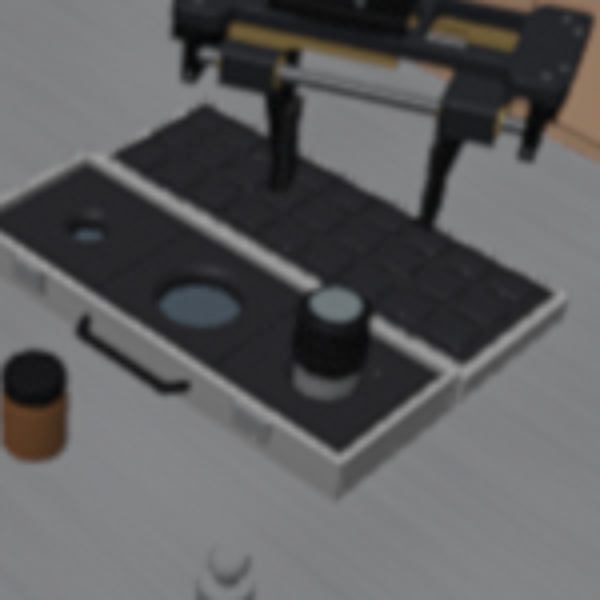

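The eyepiece sits upright and seated at (335,340) in the crop. The objective is next.

>>> servo_tool(
  series=[
    [[-0.1225, -0.8825, 0, 0, 0, 0, 0.7], [-0.1225, -0.8825, 0, 0, 0, 0, 0.7], [-0.1225, -0.8825, 0, 0, 0, 0, 0.7], [-0.1225, -0.8825, 0, 0, 0, 0, 0.7], [-0.1225, -0.8825, 0, 0, 0, 0, 0.7], [-0.1225, -0.8825, 0, 0, 0, 0, 0.7], [-0.1225, -0.8825, 0, 0, 0, 0, 0.7], [-0.1225, -0.8825, 0, 0, 0, 0, 0.7], [-0.1225, -0.8825, 0, 0, 0, 0, 0.7], [-0.1225, -0.8825, 0, 0, 0, 0, 0.7], [-0.1225, -0.8825, 0, 0, 0, 0, 0.7]],
  ],
)

```text
time_s: 7.03
tool_pos: [0.4441, 0.1439, 0.1396]
tool_rot: [-180.0, 0.1, 26.5]
force: [0.4, -0.5, -1.0]
grip_width: 0.061
grasp_force: 0.0
```

```bash
python3 -c "
from h import go;go(.4465,.1455,.024)"
```

```text
t 7.03 pos [0.4441 0.1439 0.1396] rot [-1.7998e+02  6.0000e-02  2.6470e+01] F [ 0.4 -0.5 -1. ] grip 0.061 0.0 q [ 17.   1. -38. 113.   1.  66. -85.] 
 shift [ 0.0094 -0.0013  0.3855]
```

>>> servo_tool(
  series=[
    [[0.006, -0.001, 0.1, 0, 0, 0, 0.7], [0.006, -0.001, 0.2, 0, 0, 0, 0.7], [0.006, -0.001, 0.3, 0, 0, 0, 0.7], [0.006, -0.001, 0.385, 0, 0, 0, 0.7], [0.006, -0.001, 0.385, 0, 0, 0, 0.7], [0.006, -0.001, 0.385, 0, 0, 0, 0.7]],
  ],
)

```text
time_s: 7.53
tool_pos: [0.4443, 0.1455, 0.0237]
tool_rot: [-179.9, 0.2, 26.5]
force: [0.4, 0.2, 0.5]
grip_width: 0.061
grasp_force: 0.0
```

```bash
python3 -c "
from h import go;go(.4465,.1455,.024)"
```

```text
t 7.53 pos [0.4443 0.1455 0.0237] rot [-179.9     0.2    26.54] F [0.4 0.2 0.5] grip 0.061 0.0 q [ 15.  11. -38. 119.   9.  52. -92.] 
 shift [ 0.0065  0.0034 -0.0009]
```

>>> servo_tool(
  series=[
    [[0.005, 0.002, 0, 0, 0, 0, 0.7], [0.005, 0.002, 0, 0, 0, 0, 0], [0.005, 0.002, 0, 0, 0, 0, 0], [0.005, 0.002, 0, 0, 0, 0, 0], [0.005, 0.002, 0, 0, 0, 0, 0], [0.005, 0.002, 0, 0, 0, 0, 0], [0.005, 0.002, 0, 0, 0, 0, 0], [0.005, 0.002, 0, 0, 0, 0, 0], [0.005, 0.002, 0, 0, 0, 0, 0], [0.005, 0.002, 0, 0, 0, 0, 0], [0.005, 0.002, 0, 0, 0, 0, 0]],
  ],
  grip_force=25,
)

```text
time_s: 8.45
tool_pos: [0.4468, 0.1468, 0.0249]
tool_rot: [180.0, -0.0, 26.6]
force: [-0.6, 0.6, 1.5]
grip_width: 0.0233
grasp_force: 25.0
```

>>> servo_tool(
  series=[
    [[0, 0, -0.1, 0, 0, 0, 0], [0, 0, -0.2, 0, 0, 0, 0], [0, 0, -0.3, 0, 0, 0, 0], [0, 0, -0.3, 0, 0, 0, 0], [0, 0, -0.3, 0, 0, 0, 0]],
  ],
)

```text
time_s: 8.87
tool_pos: [0.4479, 0.1469, 0.1161]
tool_rot: [179.9, -0.2, 26.6]
force: [-0.2, 0.1, -2.6]
grip_width: 0.0232
grasp_force: 25.0
```

```bash
python3 -c "
from h import go;go(.582,.1147,.115)"
```

```text
t 8.87 pos [0.4479 0.1469 0.1161] rot [179.9   -0.18  26.62] F [-0.2  0.1 -2.6] grip 0.0232 25.0 q [ 17.   3. -39. 114.   2.  63. -87.] 
 shift [0.3515 0.2964 0.0038]
```

>>> servo_tool(
  series=[
    [[0.3515, 0.2964, 0.0, 0, 0, 0, 0], [0.3515, 0.2964, 0.0, 0, 0, 0, 0], [0.3515, 0.2964, 0.0, 0, 0, 0, 0], [0.3515, 0.2964, 0.0, 0, 0, 0, 0], [0.3515, 0.2964, 0.0, 0, 0, 0, 0], [0.3515, 0.2964, 0.0, 0, 0, 0, 0], [0.3515, 0.2964, 0.0, 0, 0, 0, 0], [0.3515, 0.2964, 0.0, 0, 0, 0, 0], [0.3515, 0.2964, 0.0, 0, 0, 0, 0], [0.3515, 0.2964, 0.0, 0, 0, 0, 0]],
  ],
)

```text
time_s: 9.7
tool_pos: [0.5801, 0.1149, 0.1151]
tool_rot: [180.0, 0.0, 26.7]
force: [0.4, 0.7, -1.0]
grip_width: 0.0233
grasp_force: 25.0
```

```bash
python3 - <<'E'
from h import *
from cell import eyes
go(.582,.1147,.055)
d=eyes.read_camera("side"); W=world(d)
m=(W[...,2]>.075)&(W[...,2]<.165)&(abs(W[...,0]-.582)<.03)&(abs(W[...,1]-.114)<.03); w=W[m]
for z in(.095,.102,.108):
    s=w[abs(w[:,2]-z)<.004]
    if len(s): print(z,len(s),s.min(0).round(4),s.max(0).round(4))
E
```

```text
t 9.7 pos [0.5801 0.1149 0.1151] rot [179.96   0.    26.69] F [ 0.4  0.7 -1. ] grip 0.0233 25.0 q [ 16.  19. -36.  98.  12.  66. -86.] 
 shift [0.0052 0.0034 0.2002]
0.095 23 [0.5702 0.1036 0.0913] [0.5858 0.121  0.0986]
0.102 25 [0.5704 0.1031 0.0983] [0.5847 0.1229 0.1057]
0.108 24 [0.5677 0.1024 0.1041] [0.584  0.1203 0.1119]
```

>>> servo_tool(
  series=[
    [[0.003, 0.003, 0.08, 0, 0, 0, 0], [0.003, 0.003, 0.15, 0, 0, 0, 0], [0.003, 0.003, 0.18, 0, 0, 0, 0], [0.003, 0.003, 0.195, 0, 0, 0, 0], [0.003, 0.003, 0.21, 0, 0, 0, 0], [0.003, 0.003, 0.21, 0, 0, 0, 0]],
  ],
)

```text
time_s: 10.25
tool_pos: [0.5821, 0.1142, 0.0518]
tool_rot: [180.0, 0.0, 26.6]
force: [0.0, -0.5, -1.4]
grip_width: 0.0235
grasp_force: 25.0
```

```bash
python3 -c "
from h import go;go(.582,.1147,.036)"
```

```text
t 10.25 pos [0.5821 0.1142 0.0518] rot [180.     0.    26.64] F [ 0.  -0.5 -1.4] grip 0.0235 25.0 q [ 15.  23. -34. 101.  15.  60. -88.] 
 shift [ 0.0005 -0.0015  0.0527]
```

>>> servo_tool(
  series=[
    [[0, 0, 0.01, 0, 0, 0, 0], [0, 0, 0.02, 0, 0, 0, 0], [0, 0, 0.03, 0, 0, 0, 0], [0, 0, 0.04, 0, 0, 0, 0], [0, 0, 0.05, 0, 0, 0, 0], [0, 0, 0.055, 0, 0, 0, 0], [0, 0, 0.055, 0, 0, 0, 0], [0, 0, 0.055, 0, 0, 0, 0]],
  ],
)

```text
time_s: 10.92
tool_pos: [0.5823, 0.1147, 0.036]
tool_rot: [180.0, -0.0, 26.6]
force: [-2.0, -0.5, 4.7]
grip_width: 0.0235
grasp_force: 25.0
```

```bash
python3 -c "
from h import go;go(.582,.1147,.036)"
```

```text
t 10.92 pos [0.5823 0.1147 0.036 ] rot [ 1.800e+02 -4.000e-02  2.665e+01] F [-2.  -0.5  4.7] grip 0.0235 25.0 q [ 14.  25. -34. 102.  16.  58. -89.] 
 shift [-0.0009 -0.0006 -0.0002]
```

Push about 1.5 mm more to confirm the floor, then release and lift.

>>> servo_tool(
  series=[
    [[-0.001, 0, 0.003, 0, 0, 0, 0], [-0.001, 0, 0.006, 0, 0, 0, 0], [-0.001, 0, 0.006, 0, 0, 0, 0], [-0.001, 0, 0.006, 0, 0, 0, 0]],
  ],
)

```text
time_s: 11.25
tool_pos: [0.5825, 0.1147, 0.0359]
tool_rot: [180.0, -0.1, 26.7]
force: [-5.1, -0.2, 14.3]
grip_width: 0.0232
grasp_force: 25.0
```

>>> servo_tool(
  series=[
    [[0, 0, 0, 0, 0, 0, 0.6], [0, 0, 0, 0, 0, 0, 0.6], [0, 0, 0, 0, 0, 0, 0.6], [0, 0, 0, 0, 0, 0, 0.6], [0, 0, 0, 0, 0, 0, 0.6], [0, 0, -0.1, 0, 0, 0, 0.7], [0, 0, -0.2, 0, 0, 0, 0.7], [0, 0, -0.3, 0, 0, 0, 0.7], [0, 0, -0.4, 0, 0, 0, 0.7], [0, 0, -0.4, 0, 0, 0, 0.7]],
  ],
)

```text
time_s: 12.08
tool_pos: [0.5855, 0.1152, 0.16]
tool_rot: [179.8, -0.6, 26.6]
force: [2.0, 0.4, 0.6]
grip_width: 0.0608
grasp_force: 0.0
```

```bash
python3 - <<'E'
from h import *
from cell import eyes
go(.3885,.2875,.15)
d=eyes.read_camera("side"); W=world(d)
cv2.imwrite("pics/s3.png",cv2.resize(d["frame"][110:260,220:370,::-1],(600,600)))
m=(W[...,2]>.032)&(W[...,2]<.09)&(abs(W[...,0]-.582)<.03)&(abs(W[...,1]-.114)<.03); w=W[m]
print("top z",w[:,2].max())
for z in(.04,.05): s=w[abs(w[:,2]-z)<.005]; print(z,s.min(0).round(4),s.max(0).round(4))
E
```

```text
t 12.08 pos [0.5855 0.1152 0.16  ] rot [179.8   -0.56  26.63] F [2.  0.4 0.6] grip 0.0608 0.0 q [ 17.  17. -36.  95.  11.  71. -85.] 
 shift [-0.3295 -0.8079  0.0332]
top z 0.08083215216101736
0.04 [0.5697 0.1019 0.0351] [0.5948 0.126  0.045 ]
0.05 [0.5712 0.1021 0.045 ] [0.5947 0.1183 0.055 ]
```

View pics/s3.png

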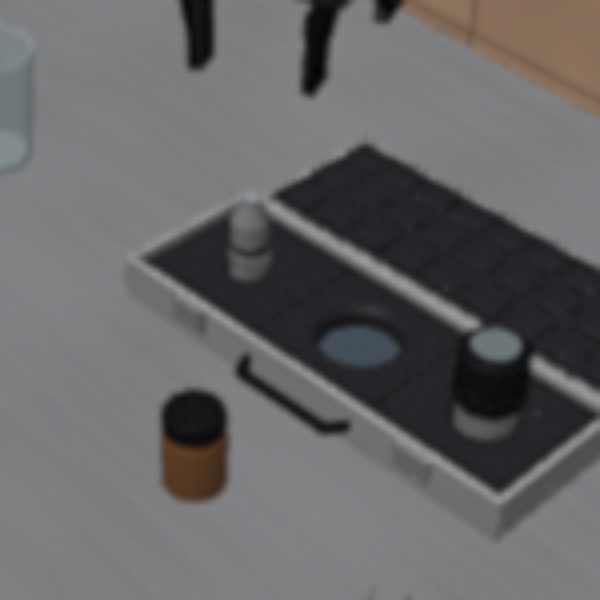

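The objective is seated and upright at (248,235) in the crop. The condenser is next.

>>> servo_tool(
  series=[
    [[-0.328, -0.808, 0.033, 0, 0, 0, 0.75], [-0.328, -0.808, 0.033, 0, 0, 0, 0.75], [-0.328, -0.808, 0.033, 0, 0, 0, 0.75], [-0.328, -0.808, 0.033, 0, 0, 0, 0.75], [-0.328, -0.808, 0.033, 0, 0, 0, 0.75], [-0.328, -0.808, 0.033, 0, 0, 0, 0.75], [-0.328, -0.808, 0.033, 0, 0, 0, 0.75], [-0.328, -0.808, 0.033, 0, 0, 0, 0.75], [-0.328, -0.808, 0.033, 0, 0, 0, 0.75], [-0.328, -0.808, 0.033, 0, 0, 0, 0.75], [-0.328, -0.808, 0.033, 0, 0, 0, 0.75], [-0.328, -0.808, 0.033, 0, 0, 0, 0.75]],
  ],
)

```text
time_s: 13.13
tool_pos: [0.3862, 0.2854, 0.1433]
tool_rot: [-180.0, 0.0, 26.5]
force: [0.9, 0.5, 0.7]
grip_width: 0.0652
grasp_force: 0.0
```

```bash
python3 -c "
from h import go;go(.388,.2877,.032)"
```

```text
t 13.13 pos [0.3862 0.2854 0.1433] rot [-1.7998e+02  4.0000e-02  2.6470e+01] F [0.9 0.5 0.7] grip 0.0652 0.0 q [   6.    4.  -47.  111.    3.   67. -105.] 
 shift [ 0.0089 -0.0042  0.3709]
```

>>> servo_tool(
  series=[
    [[0.008, -0.003, 0.1, 0, 0, 0, 0.75], [0.008, -0.003, 0.2, 0, 0, 0, 0.75], [0.008, -0.003, 0.3, 0, 0, 0, 0.75], [0.008, -0.003, 0.36, 0, 0, 0, 0.75], [0.008, -0.003, 0.36, 0, 0, 0, 0.75], [0.008, -0.003, 0.36, 0, 0, 0, 0.75], [0.008, -0.003, 0.36, 0, 0, 0, 0.75]],
  ],
)

```text
time_s: 13.72
tool_pos: [0.388, 0.2889, 0.0367]
tool_rot: [-180.0, -0.1, 26.6]
force: [0.2, 0.3, 1.1]
grip_width: 0.0653
grasp_force: 0.0
```

```bash
python3 -c "
from h import go;go(.388,.2877,.033)"
```

```text
t 13.72 pos [0.388  0.2889 0.0367] rot [-1.7998e+02 -9.0000e-02  2.6590e+01] F [0.2 0.3 1.1] grip 0.0653 0.0 q [   3.   13.  -46.  117.   12.   54. -113.] 
 shift [-0.0018  0.0035  0.0123]
```

>>> servo_tool(
  series=[
    [[-0.002, 0.003, 0.01, 0, 0, 0, 0.75], [-0.002, 0.003, 0.01, 0, 0, 0, 0], [-0.002, 0.003, 0.01, 0, 0, 0, 0], [-0.002, 0.003, 0.01, 0, 0, 0, 0], [-0.002, 0.003, 0.01, 0, 0, 0, 0], [-0.002, 0.003, 0.01, 0, 0, 0, 0], [-0.002, 0.003, 0.01, 0, 0, 0, 0], [-0.002, 0.003, 0.01, 0, 0, 0, 0], [-0.002, 0.003, 0.01, 0, 0, 0, 0], [-0.002, 0.003, 0.01, 0, 0, 0, 0], [-0.002, 0.003, 0.01, 0, 0, 0, 0]],
  ],
  grip_force=35,
)

```text
time_s: 14.63
tool_pos: [0.3869, 0.2873, 0.0327]
tool_rot: [180.0, -0.0, 26.6]
force: [0.9, -0.5, 1.7]
grip_width: 0.0331
grasp_force: 35.0
```

>>> servo_tool(
  series=[
    [[0, 0, -0.1, 0, 0, 0, 0], [0, 0, -0.2, 0, 0, 0, 0], [0, 0, -0.3, 0, 0, 0, 0], [0, 0, -0.38, 0, 0, 0, 0], [0, 0, -0.38, 0, 0, 0, 0], [0, 0, -0.38, 0, 0, 0, 0]],
  ],
)

```text
time_s: 15.13
tool_pos: [0.3873, 0.2876, 0.1472]
tool_rot: [180.0, -0.1, 26.6]
force: [0.6, 0.1, -2.7]
grip_width: 0.033
grasp_force: 35.0
```

```bash
python3 -c "
from h import go;go(.5885,.0203,.15)"
```

```text
t 15.13 pos [0.3873 0.2876 0.1472] rot [ 1.7996e+02 -1.2000e-01  2.6620e+01] F [ 0.6  0.1 -2.7] grip 0.033 35.0 q [   7.    4.  -48.  111.    3.   67. -105.] 
 shift [ 0.2002  1.0973 -0.0094]
```

>>> servo_tool(
  series=[
    [[0.18, 0.99, 0, 0, 0, 0, 0], [0.18, 0.99, 0, 0, 0, 0, 0], [0.18, 0.99, 0, 0, 0, 0, 0], [0.18, 0.99, 0, 0, 0, 0, 0], [0.18, 0.99, 0, 0, 0, 0, 0], [0.18, 0.99, 0, 0, 0, 0, 0], [0.18, 0.99, 0, 0, 0, 0, 0], [0.18, 0.99, 0, 0, 0, 0, 0], [0.18, 0.99, 0, 0, 0, 0, 0], [0.18, 0.99, 0, 0, 0, 0, 0], [0.18, 0.99, 0, 0, 0, 0, 0]],
  ],
)

```text
time_s: 16.05
tool_pos: [0.5665, 0.0476, 0.1448]
tool_rot: [-179.9, 0.2, 26.7]
force: [-0.3, 0.5, -2.2]
grip_width: 0.0333
grasp_force: 35.0
```

```bash
python3 -c "
from h import go;go(.5885,.0203,.12)"
```

```text
t 16.05 pos [0.5665 0.0476 0.1448] rot [-1.7986e+02  1.5000e-01  2.6740e+01] F [-0.3  0.5 -2.2] grip 0.0333 35.0 q [ 22.  14. -34. 100.   9.  69. -77.] 
 shift [0.0247 0.1141 0.0828]
```

>>> servo_tool(
  series=[
    [[0.023, 0.112, 0, 0, 0, 0, 0], [0.023, 0.112, 0.04, 0, 0, 0, 0], [0.023, 0.112, 0.08, 0, 0, 0, 0], [0.023, 0.112, 0.08, 0, 0, 0, 0], [0.023, 0.112, 0.08, 0, 0, 0, 0]],
  ],
)

```text
time_s: 16.47
tool_pos: [0.5876, 0.0212, 0.1214]
tool_rot: [-179.9, 0.1, 26.8]
force: [-0.2, 0.3, -1.6]
grip_width: 0.0328
grasp_force: 35.0
```

```bash
python3 - <<'E'
from h import *
from cell import eyes
go(.5885,.0203,.06)
d=eyes.read_camera("side"); W=world(d)
m=(W[...,2]>.08)&(W[...,2]<.2)&(abs(W[...,0]-.589)<.035)&(abs(W[...,1]-.02)<.035); w=W[m]
for z in(.092,.098,.104,.110,.116):
    s=w[abs(w[:,2]-z)<.003]
    if len(s): print(z,len(s),s.min(0).round(4),s.max(0).round(4))
E
```

```text
t 16.47 pos [0.5876 0.0212 0.1214] rot [-1.7989e+02  1.4000e-01  2.6800e+01] F [-0.2  0.3 -1.6] grip 0.0328 35.0 q [ 23.  18. -33.  98.  10.  67. -76.] 
 shift [0.0014 0.0039 0.2047]
0.092 29 [ 0.5661 -0.0026  0.0903] [0.6037 0.0318 0.0946]
0.098 47 [ 0.5642 -0.0033  0.0952] [0.6026 0.0332 0.101 ]
0.104 47 [ 0.5635 -0.003   0.1014] [0.6008 0.0344 0.1068]
0.11 38 [ 0.5634 -0.0048  0.1072] [0.6042 0.034  0.113 ]
0.116 112 [ 0.5636 -0.0047  0.1131] [0.6062 0.0403 0.119 ]
```

>>> servo_tool(
  series=[
    [[0.001, 0.005, 0.08, 0, 0, 0, 0], [0.001, 0.005, 0.15, 0, 0, 0, 0], [0.001, 0.005, 0.18, 0, 0, 0, 0], [0.001, 0.005, 0.2, 0, 0, 0, 0], [0.001, 0.005, 0.205, 0, 0, 0, 0], [0.001, 0.005, 0.205, 0, 0, 0, 0]],
  ],
)

```text
time_s: 17.02
tool_pos: [0.5907, 0.0184, 0.0617]
tool_rot: [180.0, -0.0, 26.7]
force: [-0.0, -0.1, -1.8]
grip_width: 0.0331
grasp_force: 35.0
```

```bash
python3 -c "
from h import go;go(.5885,.0203,.0437)"
```

```text
t 17.02 pos [0.5907 0.0184 0.0617] rot [ 1.7999e+02 -4.0000e-02  2.6660e+01] F [-0.  -0.1 -1.8] grip 0.0331 35.0 q [ 22.  22. -32. 101.  13.  61. -77.] 
 shift [-0.0037 -0.0089  0.06  ]
```

>>> servo_tool(
  series=[
    [[-0.003, -0.006, 0.0, 0, 0, 0, 0], [-0.003, -0.006, 0.01, 0, 0, 0, 0], [-0.003, -0.006, 0.02, 0, 0, 0, 0], [-0.003, -0.006, 0.03, 0, 0, 0, 0], [-0.003, -0.006, 0.04, 0, 0, 0, 0], [-0.003, -0.006, 0.05, 0, 0, 0, 0], [-0.003, -0.006, 0.06, 0, 0, 0, 0], [-0.003, -0.006, 0.064, 0, 0, 0, 0], [-0.003, -0.006, 0.064, 0, 0, 0, 0], [-0.003, -0.006, 0.064, 0, 0, 0, 0]],
  ],
)

```text
time_s: 17.85
tool_pos: [0.5886, 0.0196, 0.0437]
tool_rot: [180.0, 0.0, 26.6]
force: [-6.4, -0.2, 12.4]
grip_width: 0.0333
grasp_force: 35.0
```

```bash
python3 -c "
from h import go;go(.5885,.0203,.0437)"
```

```text
t 17.85 pos [0.5886 0.0196 0.0437] rot [1.7999e+02 4.0000e-02 2.6640e+01] F [-6.4 -0.2 12.4] grip 0.0333 35.0 q [ 22.  23. -31. 102.  14.  59. -78.] 
 shift [ 0.0008 -0.0023 -0.    ]
```

>>> servo_tool(
  series=[
    [[0, 0, 0.003, 0, 0, 0, 0], [0, 0, 0.003, 0, 0, 0, 0], [0, 0, 0.003, 0, 0, 0, 0.65], [0, 0, 0.003, 0, 0, 0, 0.65], [0, 0, 0.003, 0, 0, 0, 0.65], [0, 0, 0, 0, 0, 0, 0.65], [0, 0, 0, 0, 0, 0, 0.65], [0, 0, -0.1, 0, 0, 0, 0.65], [0, 0, -0.2, 0, 0, 0, 0.65], [0, 0, -0.3, 0, 0, 0, 0.65], [0, 0, -0.5, 0, 0, 0, 0.65], [0, 0, -0.5, 0, 0, 0, 0.65]],
  ],
)

```text
time_s: 18.85
tool_pos: [0.5908, 0.0196, 0.1969]
tool_rot: [179.8, -0.3, 26.6]
force: [2.1, 0.1, 0.2]
grip_width: 0.0564
grasp_force: 0.0
```

```bash
python3 - <<'E'
from h import *
from cell import eyes
go(.5885,.0203,.2)
d=eyes.read_camera("side"); W=world(d)
cv2.imwrite("pics/s4.png",cv2.resize(d["frame"][90:340,190:450,::-1],(624,600)))
for n,x,y in(("obj",.582,.1147),("cond",.5885,.0203),("eye",.5945,-.0745),("weight",.4373,-.155),("jar",.45,.0075),("cup",.533,-.341),("beaker",.549,.351)):
    m=(W[...,2]>.032)&(W[...,2]<.1)&(abs(W[...,0]-x)<.045)&(abs(W[...,1]-y)<.045); w=W[m]; h=w[w[:,2]>w[:,2].max()-.008]
    print(n,"top",((h.min(0)+h.max(0))/2).round(4),h[:,2].max().round(4))
E
```

```text
t 18.85 pos [0.5908 0.0196 0.1969] rot [179.83  -0.32  26.64] F [2.1 0.1 0.2] grip 0.0564 0.0 q [ 24.  14. -33.  93.   8.  74. -74.] 
 shift [-0.0058 -0.0057 -0.0102]
obj top [0.581  0.1132 0.0763] 0.0803
cond top [0.5896 0.0192 0.0711] 0.075
eye top [ 0.5949 -0.0747  0.0746] 0.0785
weight top [ 0.4372 -0.1548  0.053 ] 0.0566
jar top [0.4511 0.0073 0.0543] 0.0582
cup top [ 0.534  -0.3402  0.039 ] 0.043
beaker top [0.55   0.3509 0.0841] 0.088
```

View pics/s4.png

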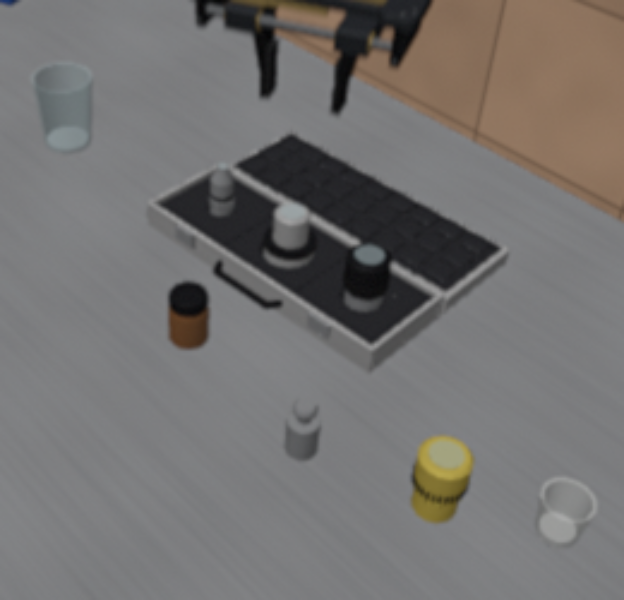

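All three stand upright in the case at (222,190), (290,235) and (366,275). Their tops are 11 mm higher than on the table, so they rest on the cutout floors, and the bystanders have not moved.

```bash
python3 -c "
from cell import env; print(env.sign_off())"
```

```text
the job is handed in; nothing more can be done
None
```

I pressed the objective, eyepiece and condenser home into their own cutouts, upright and released, left the weight, jar, beaker and cup where they stood, and handed the job in at about 19 s (sign-off returned no verdict).

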